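# Square the hardback into the tray corner

## Task

Tidy the tray on the coffee table: slide the thick hardback book along the tray into the corner where its two raised sides meet, so that it lies flat and square with its spine flush against the longer raised side and its end flush against the shorter one. Do not lift the book off the tray, and leave the thin paperback where it is.

Things in the scene. Friction and masses are not known exactly. Their poses are not given: they have to be found in the camera images.
- hardback: Thick cloth-covered hardback lying on the tray: 125 mm across (its x), 180 mm along the spine (its y), 36 mm thick, 0.4 to 0.8 kg. Origin: centre of its underside; x points to the spine edge, z up. It starts 2 to 13 cm short of both raised sides, skewed up to 17 degrees, spine facing the longer one. Too wide to grip from above; slides when pushed low on an edge with a few N.
- spine (a point): Middle of the hardback's spine edge at its underside, 62.5 mm along +x from the hardback's origin; axes as the hardback's.
- corner (a point): Inner corner of the fixed wooden tray where its raised sides meet, at the floor of the tray, 8 mm above the table. x points away from the robot (within 12 degrees), z up. The longer raised side runs along x = 0, 525 mm towards -y; the shorter along y = 0, 325 mm towards -x; both 40 mm above the floor. The other two edges are open, without a rim.
- paperback: Thin paperback with similar cover, 105 x 160 x 14 mm, at the tray's open right end, centred about 460 mm from the shorter raised side; stays put. Cork coasters, 24 mm high, lie on the robot's side of it. Origin: centre of its underside; y along its long side, z up.
Mind the look-alikes: they are no part of the job. There is more than one size of the hardback; the one meant has the size given above.

How it is judged:
At the end, for the whole second after the job is handed in: The hardback lies flat and still on the tray's floor, its spine within 12 mm of the longer raised side (at mid-spine), its centre within 12 mm of its flush place (90 mm) from the shorter raised side, and square to them within 10 degrees (x of spine in the frame of corner between -0.012 and 0.006 m and y of hardback in the frame of corner between -0.102 and -0.08 m and angle between the x axis of hardback and the x axis of corner, either way round below 0.175 rad and z of hardback in the frame of corner between -0.005 and 0.006 m and angle between hardback's own z axis and vertical below 0.1 rad and linear speed of hardback below 0.02 m/s); the robot touches nothing.
It fails at once if the hardback is lifted more than 30 mm off the tray's floor (z of hardback in the frame of corner above 0.03 m).
It fails at once if the paperback is moved by more than 25 mm (distance of paperback from where it was at the start of the episode above 0.025 m).
It also fails if it takes over 48 s, if anything falls off the work surface, if the arm or the gripper's body presses on something with over 40 N, if the wrist force passes 120 N, or if a joint passes its speed limit or range.

## Robot

A 7-joint arm with a two-finger parallel gripper is mounted at the origin on the work surface. World frame = base frame: x ahead of the robot, y to its left, z up, the work surface at z = 0. Lengths are in m, angles in rad, forces in N, time in s.
With the tool pointing down it reaches from about 0.375 to 0.925 m from the base axis. Payload 3.1 kg.
Tool frame: the origin (TCP) lies at the very end of the fingers, on their centre line; the grasp point (between the pads) lies 19 mm behind it (grasp_offset is the distance from the TCP to the grasp point, in m); z points along the fingers, y is the line along which they close (so a half turn about z gives the same grasp; the last joint's range is limited). The gripper opens to 85 mm and grips with 20 to 120 N. Pads are 22 mm wide; open, the fingers measure 114 mm over their backs; the gripper's body (76 mm by 85 mm) begins 54 mm behind the grasp point. The pads swing forward as they close: fully open they stand 13 mm farther back than shut.
Start: joints at [-1.263, 0.383, 0.044, 1.598, -0.018, 1.161, -0.05], TCP at [0.257, 0.597, 0.231] pointing down, gripper open.
Joint ranges: [-2.61, 2.61], [-0.41, 2.15], [-1.48, 1.57], [0, 2.5], [-1.57, 4.71], [0.05, 1.97], [-2.85, 2.85]. Speed limits (rad/s): [2.79, 2.79, 3.14, 3.14, 3.14, 3.14, 3.14].

## Interface

Orientations are given as [roll, pitch, yaw] about the fixed x, y, z axes, in that order (R = Rz(yaw) Ry(pitch) Rx(roll)).
In Python, from workcell import sense, camera, hand_in, grasp_offset gives the robot as it stands.
- The arm moves only by the tool move_arm, never from a script. Its argument "steps" is a list of rows, each an object with "xyz": the shift along the world's x, y, z each as a share of 0.05 m, from -1 to 1, a list of three; "dr": the turn, a rotation vector about the world's x, y, z each as a share of 0.15 rad, from -1 to 1, a list of three. A call has 1 to 5 rows; each row shifts and turns the commanded pose from where the row before left it; what a row does not reach is not made up. A row lasts 1/10 s, in which the tool goes at most 50 mm and 8.59 degrees, less where a joint would pass 70% of its speed; a pose out of reach is approached as far as the arm can. A call with a number of a shift or a turn outside -1 to 1 is refused whole. A call with a gripper value outside its range is refused whole. "grip" is the gripper's target within -1 to 1 (shut at 1, half-way at 0, fully open at -1), set as the call begins (left out, the last holds). The fingers move at their own pace and stop on an object; the grip force is fixed at half the most. Time passes only in rows, so rows that do not move let the fingers close. It gives the time, the measured TCP pose, the force, the opening and the grip force at its end, in the units of the state.
- sense(): the state, without advancing time (a new reading comes with each control period).
- camera(name): name is "scene" or "side" or "wrist"; returns a dict with "img" (384x512x3 uint8, red, green, blue), "range_z" (384x512 float32, m along the optical axis (not along the pixel's ray), 0 where there is no reading), "mtx" (3x3 intrinsics, pixels), "position" and "attitude" of the camera in the world; the wrist camera has in their place "T_tool_cam" (4x4, takes a point from camera to tool coordinates, whose origin is the TCP and whose axes are the flange's). Camera axes: x right, y down, z forward; pixel columns grow to the right and rows downward; lengths in m; the calibration is good to about 2 mm. A picture is of the moment at which its call begins: read the wrist's pose just before it.
- hand_in(): hands the job in; it is judged then, once.
The state is a dict: "clock": time; "joint_positions": joint angles; "dq": joint speeds; "tau": joint torques, N m; "position": TCP position; "ee_rot": TCP orientation; "ft_force": force on the tool from outside, world axes, zero at the start; "torque": the same for the moment, N m; "grip_width": finger opening in m; "finger_force": force on a finger pad.
Only numpy, scipy, OpenCV 4.12 (cv2) and the standard library are available. Lean on these libraries where they do the work, as an engineer would, in place of code of your own. Each camera call takes 0.05 s, during which the arm holds its last target. There are 200 camera calls.

## Working session

There is one attempt and no reset: what is moved stays moved. The work goes in short steps, Python scripts to look and compute and a tool call to move; the robot and the scene stay as the last step left them, time stands still between calls to the robot, and variables do not carry over. Pictures are saved under pics/ and viewed, at most 10 in all, crops included, and the job is handed in when it is done.

Besides the shell and the picture viewer there is one more tool, called as name(argument=value, ...), one argument or row to a line, values as JSON. move_arm: Moves the arm, as the interface text tells. Shift numbers are shares of 0.05 m and turn numbers shares of 0.15 rad, none past 1 either way. Its arguments: {"type":"object","properties":{"steps":{"type":"array","items":{"type":"object","properties":{"xyz":{"type":"array","items":{"type":"number"}},"dr":{"type":"array","items":{"type":"number"}}}}},"grip":{"type":"number"}},"required":["steps"]}

```bash
mkdir -p pics; ls; python3 - <<'E'
from workcell import sense,camera
import cv2,numpy as np
s=sense();print(s)
for n in("scene","side"):
    c=camera(n);np.savez(n+".npz",**c);print(n,c["mtx"].tolist(),c["position"],c["attitude"])
    cv2.imwrite(f"pics/{n}0.png",c["img"][:,:,::-1])
E
```

```text
pics
{'clock': 0.0, 'joint_positions': array([-1.26280932,  0.38385752,  0.04384095,  1.59962771, -0.01788529,
        1.16116099, -0.04994077]), 'dq': array([ 7.31536610e-05,  7.62356788e-04,  7.81000905e-04, -6.61222535e-04,
        3.13151018e-04, -2.61722007e-05,  3.23995798e-04]), 'tau': array([-3.30518660e-04, -4.33452845e+01,  1.02442626e+00, -2.49518108e+01,
        1.06244857e-02,  1.14392635e-02,  1.95049284e-05]), 'position': array([0.2562186 , 0.59632753, 0.22984782]), 'ee_rot': array([-3.13893641e+00,  1.60298818e-04,  2.73584336e+00]), 'ft_force': array([-0.05725566, -0.50899922,  0.0413859 ]), 'torque': array([-0.02286884,  0.0249737 , -0.0169817 ]), 'finger_force': 0.0, 'grip_width': 0.08540672282464767}
scene [[350.22304699150357, 0.0, 256.7129201541197], [0.0, 350.22304699150357, 194.6632832435351], [0.0, 0.0, 1.0]] [ 1.17212169 -0.26975525  0.61752786] [-2.27730703  0.01633439  1.22949652]
side [[442.38119899382855, 0.0, 258.70170866466145], [0.0, 442.38119899382855, 195.37311918312028], [0.0, 0.0, 1.0]] [ 0.12136436 -0.60950775  0.90839286] [-2.46010506  0.01382796 -0.60188721]
```

View pics/scene0.png

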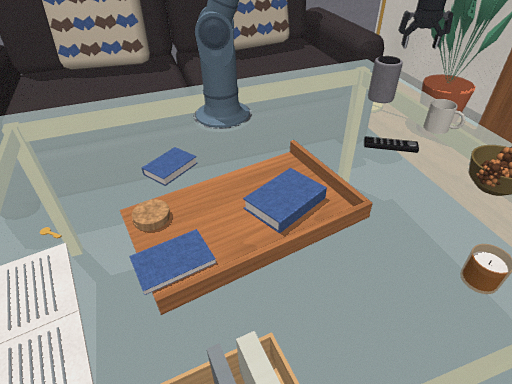

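View pics/side0.png

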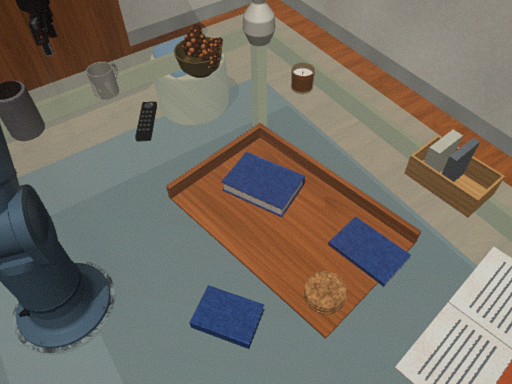

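The scene view shows the hardback at about (285,198), the paperback at (173,260), the coasters at (152,214), and the tray corner at (370,205). In the side view the hardback is at (263,183) and the corner at (260,127). The small blue book off the tray is a look-alike. I'll measure both views from depth.

```bash
cat > h.py <<'E'
import numpy as np,cv2
from scipy.spatial.transform import Rotation as R
def cloud(c,pos=None,rot=None):
    z=c["range_z"];v,u=np.indices(z.shape);K=c["mtx"]
    p=np.stack([(u-K[0,2])/K[0,0]*z,(v-K[1,2])/K[1,1]*z,z],-1)
    w=p@R.from_euler("xyz",c["attitude"]).as_matrix().T+c["position"]
    w[z<=0]=np.nan
    return w,cv2.cvtColor(c["img"],cv2.COLOR_RGB2HSV)
def blue(hsv): return (abs(hsv[...,0].astype(int)-112)<14)&(hsv[...,1]>120)
def books(c):
    w,h=cloud(c);m=(blue(h)&(w[...,2]>0.005)).astype(np.uint8)
    n,l,st,_=cv2.connectedComponentsWithStats(m)
    out=[]
    for i in range(1,n):
        if st[i,4]<300: continue
        p=w[l==i];zt=np.nanmedian(p[:,2]);t=p[abs(p[:,2]-zt)<.006]
        (cx,cy),(a,b),an=cv2.minAreaRect((t[:,:2]*1000).astype(np.float32))
        if b<a: an+=90   # an: direction of short side
        else: pass
        out.append((cx,cy,min(a,b),max(a,b),(an+45)%90-45,zt*1000))
    return out
def walls(c):
    w,h=cloud(c);m=(h[...,0]<20)&(h[...,1]>90)&(abs(w[...,2]-.048)<.004)&(w[...,0]>.3)&(w[...,0]<.95)&(abs(w[...,1])<.45)
    return w,m
E
python3 - <<'E'
from h import *
for n in("scene","side"):
    c=dict(np.load(n+".npz"));print(n)
    for b in books(c):print(np.round(b,1))
    w,m=walls(c);P=w[m][:,:2];print("wall top pts",len(P),np.round(P.min(0),3),np.round(P.max(0),3))
    mm=m.astype(np.uint8);k,l,st,_=cv2.connectedComponentsWithStats(mm)
    for i in range(1,k):
        if st[i,4]>40:
            q=w[l==i];print(st[i],np.round(cv2.minAreaRect((q[:,:2]*1000).astype(np.float32))[0],0),np.round(cv2.boxPoints(cv2.minAreaRect((q[:,:2]*1000).astype(np.float32))),0).tolist(),q[:,2].mean())
    f=(abs(w[...,2]-.008)<.003)&(w[...,0]>.3)&(w[...,0]<.95)&(abs(w[...,1])<.45)
    hs=cloud(c)[1];f&=(hs[...,0]<20)&(hs[...,1]>90)
    q=w[f];print("floor",len(q),q[:,2].mean(),cv2.boxPoints(cv2.minAreaRect((q[:,:2]*1000).astype(np.float32))).round(0).tolist())
E
```

```text
scene
[ 283.  -238.9   92.9  132.5   35.4   26.1]
[552.9  16.9 125.  181.1  25.6  43.5]
[ 642.6 -288.6  104.7  158.2   10.7   21.6]
wall top pts 2203 [ 0.334 -0.335] [0.949 0.3  ]
[ 154  140  218  162 1946] [547. -97.] [[332.0, 139.0], [427.0, -392.0], [762.0, -333.0], [667.0, 199.0]] 0.04733407275427951
[467 261  36  21 110] [919. 279.] [[887.0, 274.0], [894.0, 257.0], [952.0, 284.0], [944.0, 300.0]] 0.048033333481395386
[263 342  19  25  48] [ 927. -162.] [[904.0, -165.0], [909.0, -176.0], [949.0, -159.0], [945.0, -149.0]] 0.048027919994869904
[181 370  30  14  71] [ 920. -291.] [[917.0, -268.0], [922.0, -314.0], [924.0, -314.0], [919.0, -267.0]] 0.04840299443727531
floor 10186 0.007653882226440952 [[321.0, 186.0], [423.0, -392.0], [1044.0, -282.0], [941.0, 296.0]]
side
[550.1  16.4 125.  177.4  25.5  41.9]
[ 640.6 -289.5  108.5  157.6   10.9   20.3]
[ 279.9 -238.4   93.9  132.8   34.7   25.5]
wall top pts 1476 [ 0.33  -0.356] [0.948 0.326]
[295  78  18   5  41] [890. 278.] [[862.0, 284.0], [910.0, 257.0], [918.0, 272.0], [871.0, 299.0]] 0.048147432988738685
[ 166  123  255  112 1229] [544. -97.] [[329.0, 138.0], [425.0, -393.0], [760.0, -333.0], [664.0, 199.0]] 0.046180597336788747
[408 160  73  47 190] [ 912. -258.] [[878.0, -162.0], [919.0, -359.0], [945.0, -354.0], [904.0, -157.0]] 0.048080740202480855
floor 12664 0.007009666260286501 [[320.0, 272.0], [368.0, -396.0], [958.0, -354.0], [911.0, 314.0]]
```

The depth gives the following:
- **Tray:** inner corner at about (0.654, 0.183), yaw about 10°.
- **Hardback:** centre at (0.552, 0.017), x axis at 25.5°, top at 43 mm, size 125 x 180 mm. All of this matches the text.

In the tray frame it sits at (-130, -146) mm with 15.5° skew. I'll push with the fingers open as a wide pusher, first on the fore-edge and then on the end.

move_arm(
  steps=[
    {"xyz":[0.25,-0.8,0],"dr":[0,0,0.78]},
    {"xyz":[0.25,-0.8,0],"dr":[0,0,0.78]},
    {"xyz":[0.25,-0.8,0],"dr":[0,0,0.78]},
    {"xyz":[0.25,-0.8,0],"dr":[0,0,0.78]},
    {"xyz":[0.25,-0.8,0],"dr":[0,0,0.78]},
  ],
  grip=-1,
)

```text
clock: 0.6
position: [0.3192, 0.3951, 0.2307]
ee_rot: [-3.141, -0.001, -2.958]
ft_force: [0.7, 0.3, 0.7]
grip_width: 0.0856
finger_force: 0.0
```

move_arm(
  steps=[
    {"xyz":[0.25,-0.8,0]},
    {"xyz":[0.25,-0.8,0]},
    {"xyz":[0.25,-0.8,0]},
    {"xyz":[0.25,-0.8,0]},
    {"xyz":[0.25,-0.8,0]},
  ],
)

```text
invalid input
```

move_arm(
  steps=[
    {"xyz":[0.25,-0.8,0]},
    {"xyz":[0.25,-0.8,0]},
    {"xyz":[0.25,-0.8,0]},
    {"xyz":[0.25,-0.8,0]},
    {"xyz":[0.25,-0.8,0]},
  ],
)

```text
invalid input
```

move_arm(
  steps=[
    {"xyz":[0.25,-0.8,0],"dr":[0,0,0]},
    {"xyz":[0.25,-0.8,0],"dr":[0,0,0]},
    {"xyz":[0.25,-0.8,0],"dr":[0,0,0]},
    {"xyz":[0.25,-0.8,0],"dr":[0,0,0]},
    {"xyz":[0.25,-0.8,0],"dr":[0,0,0]},
  ],
)

```text
clock: 1.1
position: [0.3815, 0.1953, 0.2309]
ee_rot: [-3.142, -0.0, -2.962]
ft_force: [0.7, -0.2, 0.5]
grip_width: 0.0853
finger_force: 0.0
```

move_arm(
  steps=[
    {"xyz":[0.25,-0.8,0],"dr":[0,0,0]},
    {"xyz":[0.25,-0.8,0],"dr":[0,0,0]},
    {"xyz":[0.25,-0.8,0],"dr":[0,0,0]},
    {"xyz":[0.25,-0.8,0],"dr":[0,0,0]},
    {"xyz":[0.25,-0.8,0],"dr":[0,0,0]},
  ],
)

```text
clock: 1.6
position: [0.4438, -0.0045, 0.2311]
ee_rot: [3.141, -0.0, -2.962]
ft_force: [0.4, 0.2, 0.4]
grip_width: 0.0855
finger_force: 0.0
```

move_arm(
  steps=[
    {"xyz":[-0.1,0,-0.9],"dr":[0,0,0]},
    {"xyz":[0,0,-0.9],"dr":[0,0,0]},
    {"xyz":[0,0,-0.9],"dr":[0,0,0]},
    {"xyz":[0,0,-0.9],"dr":[0,0,0]},
    {"xyz":[0,0,-0.7],"dr":[0,0,0]},
  ],
)

```text
clock: 2.1
position: [0.4375, -0.003, 0.0138]
ee_rot: [-3.141, -0.003, -2.962]
ft_force: [-0.0, -0.0, -0.4]
grip_width: 0.0852
finger_force: 0.0
```

move_arm(
  steps=[
    {"xyz":[0,0,0],"dr":[0,0,0]},
  ],
)

```text
clock: 2.2
position: [0.4335, -0.0035, 0.0119]
ee_rot: [-3.141, -0.013, -2.962]
ft_force: [-0.9, -0.1, 0.1]
grip_width: 0.0857
finger_force: 0.0
```

move_arm(
  steps=[
    {"xyz":[0.2,0.035,0],"dr":[0,0,0]},
    {"xyz":[0.2,0.035,0],"dr":[0,0,0]},
    {"xyz":[0.2,0.035,0],"dr":[0,0,0]},
    {"xyz":[0.2,0.035,0],"dr":[0,0,0]},
    {"xyz":[0.2,0.035,0],"dr":[0,0,0]},
  ],
)

```text
clock: 2.7
position: [0.4882, 0.0072, 0.0172]
ee_rot: [3.139, -0.003, -2.96]
ft_force: [-5.0, 1.2, 3.4]
grip_width: 0.0853
finger_force: 2.5
```

```bash
cat >> h.py <<'E'
C=np.array([654.,183.]);A=np.deg2rad(10)
def tray(x,y):
    d=np.array([x,y])-C;return np.array([d@[np.cos(A),np.sin(A)],d@[-np.sin(A),np.cos(A)]])
def look(tag,names=("scene","side")):
    from workcell import camera,sense
    s=sense();print(s["clock"],"tcp tray",tray(*(s["position"][:2]*1000)).round(1),s["position"].round(4),s["ft_force"].round(1))
    for n in names:
        c=camera(n);cv2.imwrite(f"pics/{n}{tag}.png",c["img"][:,:,::-1])
        for b in books(c):print(n,np.round(b,1),tray(b[0],b[1]).round(1))
E
python3 -c "from h import *;look(1)"
```

```text
2.7 tcp tray [-193.8 -144.3] [0.4882 0.0072 0.0172] [-5.   1.2  3.4]
scene [ 283.9 -238.1   92.8  132.2   34.8   26. ] [-437.6 -350.4]
scene [571.9  15.  126.1 180.3  18.4  43.4] [-110.1 -151.2]
scene [ 642.8 -288.5  106.2  158.1   10.7   21.6] [ -92.9 -462.4]
side [573.3   7.7 124.8 165.   16.9  42. ] [-109.9 -158.7]
side [ 639.9 -289.2  107.   158.2   10.7   20.3] [ -95.9 -462.6]
side [ 280.  -238.3   93.9  133.6   35.1   25.5] [-441.5 -349.9]
```

move_arm(
  steps=[
    {"xyz":[0.17,0.03,-0.02],"dr":[0,0,0]},
    {"xyz":[0.17,0.03,-0.02],"dr":[0,0,0]},
    {"xyz":[0.17,0.03,0],"dr":[0,0,0]},
    {"xyz":[0.17,0.03,0],"dr":[0,0,0]},
    {"xyz":[0.14,0.025,0],"dr":[0,0,0]},
  ],
)

```text
clock: 3.3
position: [0.5294, 0.0131, 0.0144]
ee_rot: [3.141, -0.002, -2.963]
ft_force: [-2.8, 0.3, 0.2]
grip_width: 0.0852
finger_force: 1.9
```

```bash
python3 -c "from h import *;look(2)"
```

```text
3.3 tcp tray [-152.3 -145.7] [0.5294 0.0131 0.0144] [-2.8  0.3  0.2]
scene [ 283.9 -238.8   94.2  132.3   34.7   26. ] [-437.7 -351.2]
scene [606.3  13.2 125.3 179.2  10.2  43.6] [ -76.4 -158.9]
scene [ 643.3 -288.5  105.4  158.1   10.6   21.6] [ -92.4 -462.5]
side [606.5  11.5 125.1 174.5  10.5  41.9] [ -76.6 -160.7]
side [ 640.3 -288.9  107.1  157.6   10.4   20.3] [ -95.4 -462.4]
side [ 279.9 -238.2   94.7  132.6   34.7   25.5] [-441.5 -349.9]
```

move_arm(
  steps=[
    {"xyz":[0.06,0.01,0],"dr":[0,0,0]},
    {"xyz":[0.06,0.01,0],"dr":[0,0,0]},
    {"xyz":[0.06,0.01,0],"dr":[0,0,0]},
    {"xyz":[0.06,0.01,0],"dr":[0,0,0]},
  ],
)

```text
clock: 3.8
position: [0.5395, 0.0143, 0.0142]
ee_rot: [3.141, -0.005, -2.964]
ft_force: [-7.0, -1.1, 3.5]
grip_width: 0.0853
finger_force: 3.3
```

move_arm(
  steps=[
    {"xyz":[0.04,0.007,0],"dr":[0,0,0]},
    {"xyz":[0.04,0.007,0],"dr":[0,0,0]},
  ],
)

```text
clock: 4.0
position: [0.5442, 0.0151, 0.0142]
ee_rot: [3.141, -0.004, -2.964]
ft_force: [-9.3, -1.9, 5.7]
grip_width: 0.0851
finger_force: 5.5
```

```bash
python3 -c "from h import *;look(3)"
```

```text
4.0 tcp tray [-137.3 -146.3] [0.5442 0.0151 0.0142] [-9.3 -1.9  5.7]
scene [ 283.9 -237.4   94.3  133.2   34.4   26. ] [-437.5 -349.7]
scene [618.7  15.3 121.6 179.2   9.5  43.7] [ -63.9 -159. ]
scene [ 643.  -288.6  105.1  157.9   10.7   21.7] [ -92.7 -462.5]
side [618.9  10.3 126.4 167.9   9.7  41.8] [ -64.5 -163.9]
side [ 640.1 -289.4  107.8  157.7   10.1   20.3] [ -95.7 -462.8]
side [ 279.8 -238.2   94.3  133.6   34.7   25.5] [-441.7 -349.8]
```

move_arm(
  steps=[
    {"xyz":[-0.3,-0.05,0],"dr":[0,0,0]},
    {"xyz":[-0.3,-0.05,0.3],"dr":[0,0,0]},
    {"xyz":[0,0,0.8],"dr":[0,0,-1]},
    {"xyz":[0,0,0.8],"dr":[0,0,-1]},
    {"xyz":[0,0,0],"dr":[0,0,-1]},
  ],
)

```text
clock: 4.6
position: [0.5233, 0.011, 0.1158]
ee_rot: [3.134, 0.015, 2.864]
ft_force: [0.8, 0.0, -0.2]
grip_width: 0.0852
finger_force: 0.0
```

move_arm(
  steps=[
    {"xyz":[0.5,-0.5,0],"dr":[0,0,-1]},
    {"xyz":[0.5,-0.5,0],"dr":[0,0,-1]},
    {"xyz":[0.5,-0.5,0],"dr":[0,0,-1]},
    {"xyz":[0.5,-0.5,0],"dr":[0,0,-1]},
    {"xyz":[0.4,-0.5,0],"dr":[0,0,-1]},
  ],
)

```text
clock: 5.1
position: [0.6399, -0.1149, 0.1105]
ee_rot: [3.137, 0.004, 2.116]
ft_force: [-0.7, -1.0, -0.3]
grip_width: 0.0851
finger_force: 0.0
```

move_arm(
  steps=[
    {"xyz":[0,0,0],"dr":[0,0,-1]},
    {"xyz":[0,0,0],"dr":[0,0,-1]},
    {"xyz":[0,0,0],"dr":[0,0,-0.45]},
    {"xyz":[0,0,0],"dr":[0,0,0]},
  ],
)

```text
clock: 5.5
position: [0.638, -0.1142, 0.11]
ee_rot: [3.138, 0.002, 1.754]
ft_force: [-0.7, 0.1, 0.0]
grip_width: 0.0855
finger_force: 0.0
```

```bash
python3 -c "from h import *;look(4)"
```

```text
5.5 tcp tray [ -67.4 -289.9] [ 0.638  -0.1142  0.11  ] [-0.7  0.1  0. ]
scene [ 283.6 -239.    92.8  133.4   34.5   26. ] [-438.1 -351.3]
scene [619.2  15.1 121.4 179.5   9.9  43.7] [ -63.5 -159.3]
scene [ 643.1 -288.5  105.7  158.1   10.7   21.6] [ -92.6 -462.4]
side [618.3  15.8 125.5 179.8  10.4  42. ] [ -64.1 -158.5]
side [ 639.2 -289.6  108.   158.4   11.4   20.3] [ -96.6 -462.8]
side [ 280.  -238.4   93.8  132.9   34.9   25.5] [-441.5 -350.1]
```

move_arm(
  steps=[
    {"xyz":[-0.05,0,-0.6],"dr":[0,0,0]},
    {"xyz":[0,0,-0.7],"dr":[0,0,0]},
    {"xyz":[0,0,-0.64],"dr":[0,0,0]},
    {"xyz":[0,0,0],"dr":[0,0,0]},
  ],
)

```text
clock: 6.0
position: [0.6298, -0.1124, 0.0078]
ee_rot: [-3.134, -0.003, 1.755]
ft_force: [-1.8, 0.9, 0.1]
grip_width: 0.0859
finger_force: 0.0
```

move_arm(
  steps=[
    {"xyz":[-0.05,0.28,0],"dr":[0,0,0]},
    {"xyz":[-0.035,0.2,0],"dr":[0,0,0]},
    {"xyz":[-0.035,0.2,0],"dr":[0,0,0]},
    {"xyz":[-0.035,0.2,0],"dr":[0,0,0]},
    {"xyz":[-0.035,0.2,0],"dr":[0,0,0]},
  ],
)

```text
clock: 6.5
position: [0.6258, -0.0623, 0.0146]
ee_rot: [3.137, 0.005, 1.752]
ft_force: [0.4, -6.1, 1.2]
grip_width: 0.0853
finger_force: 2.8
```

```bash
python3 -c "from h import *;look(5)"
```

```text
6.5 tcp tray [ -70.3 -236.7] [ 0.6258 -0.0623  0.0146] [ 0.4 -6.1  1.2]
scene [ 283.2 -238.6   91.2  132.2   34.5   26. ] [-438.3 -350.8]
scene [615.4  37.  122.9 179.4   9.7  43.7] [ -63.4 -137.1]
scene [ 642.8 -288.6  104.8  158.    10.7   21.6] [ -92.9 -462.5]
side [611.   48.9 125.1 160.3  10.9  41.9] [ -65.7 -124.6]
side [ 639.8 -289.1  107.5  157.6   10.6   20.3] [ -95.9 -462.5]
side [ 280.3 -238.2   95.1  132.4   34.8   25.5] [-441.2 -349.9]
```

Sliding along the wall, square. About 47 mm remain.

move_arm(
  steps=[
    {"xyz":[-0.03,0.17,0],"dr":[0,0,0]},
    {"xyz":[-0.03,0.17,0],"dr":[0,0,0]},
    {"xyz":[-0.03,0.17,0],"dr":[0,0,0]},
    {"xyz":[-0.03,0.17,0],"dr":[0,0,0]},
  ],
)

```text
clock: 7.0
position: [0.6194, -0.0292, 0.0139]
ee_rot: [3.138, 0.005, 1.751]
ft_force: [1.7, -5.7, 2.9]
grip_width: 0.0852
finger_force: 3.1
```

move_arm(
  steps=[
    {"xyz":[-0.01,0.06,0],"dr":[0,0,0]},
    {"xyz":[-0.01,0.06,0],"dr":[0,0,0]},
    {"xyz":[-0.01,0.06,0],"dr":[0,0,0]},
  ],
)

```text
clock: 7.3
position: [0.6178, -0.0202, 0.0137]
ee_rot: [3.139, 0.004, 1.751]
ft_force: [1.9, -7.7, 4.0]
grip_width: 0.0858
finger_force: 3.2
```

```bash
python3 -c "from h import *;look(6)"
```

```text
7.3 tcp tray [ -70.9 -193.8] [ 0.6178 -0.0202  0.0137] [ 1.9 -7.7  4. ]
scene [ 282.2 -238.3   92.8  133.4   35.1   26.1] [-439.3 -350.4]
scene [606.8  78.8 125.2 180.2  10.3  43.7] [-64.5 -94.4]
scene [ 642.5 -288.8  105.7  158.1   11.1   21.6] [ -93.2 -462.7]
side [603.2  90.9 124.7 157.1  10.   41.8] [-66.  -81.9]
side [ 640.1 -288.9  107.6  157.2   10.8   20.3] [ -95.6 -462.4]
side [ 279.6 -238.5   92.9  132.6   34.7   25.5] [-441.9 -350. ]
```

move_arm(
  steps=[
    {"xyz":[-0.01,0.04,0],"dr":[0,0,0]},
    {"xyz":[-0.01,0.04,0],"dr":[0,0,0]},
  ],
)

```text
clock: 7.6
position: [0.6171, -0.0183, 0.0137]
ee_rot: [3.138, 0.007, 1.75]
ft_force: [2.6, -10.5, 0.9]
grip_width: 0.0852
finger_force: 5.4
```

move_arm(
  steps=[
    {"xyz":[-0.005,0.03,0],"dr":[0,0,0]},
    {"xyz":[0,0,0],"dr":[0,0,0]},
  ],
)

```text
clock: 7.8
position: [0.6168, -0.0182, 0.0137]
ee_rot: [3.138, 0.009, 1.748]
ft_force: [2.3, -10.2, 1.6]
grip_width: 0.0855
finger_force: 5.1
```

move_arm(
  steps=[
    {"xyz":[0.05,-0.3,0],"dr":[0,0,0]},
    {"xyz":[0.07,-0.4,0],"dr":[0,0,0]},
    {"xyz":[0.05,-0.3,0.6],"dr":[0,0,0]},
    {"xyz":[0,0,1],"dr":[0,0,0]},
    {"xyz":[0,0,1],"dr":[0,0,0]},
  ],
)

```text
clock: 8.3
position: [0.6219, -0.0603, 0.142]
ee_rot: [-3.137, -0.004, 1.753]
ft_force: [-0.2, 0.3, 1.0]
grip_width: 0.0855
finger_force: 0.0
```

move_arm(
  steps=[
    {"xyz":[-0.6,-0.6,0.5],"dr":[0,0,0]},
    {"xyz":[-0.6,-0.6,0],"dr":[0,0,0]},
    {"xyz":[-0.6,-0.6,0],"dr":[0,0,0]},
    {"xyz":[0,0,0],"dr":[0,0,0]},
  ],
)

```text
clock: 8.7
position: [0.5277, -0.156, 0.167]
ee_rot: [-3.138, -0.003, 1.744]
ft_force: [0.3, 0.3, -0.4]
grip_width: 0.0853
finger_force: 0.0
```

```bash
python3 -c "from h import *;look(7)"
```

```text
8.7 tcp tray [-183.3 -311.9] [ 0.5277 -0.156   0.167 ] [ 0.3  0.3 -0.4]
scene [ 282.6 -238.5   91.6  132.5   34.3   26. ] [-439.  -350.6]
scene [606.9  81.3 123.  181.3  10.6  43.8] [-64.1 -92. ]
scene [ 643.1 -288.5  104.5  158.    11.2   21.6] [ -92.6 -462.4]
side [605.   83.6 127.  176.   10.   41.9] [-65.6 -89.4]
side [ 639.9 -289.1  107.3  157.6   10.8   20.3] [ -95.9 -462.5]
side [ 279.6 -238.3   93.6  132.9   34.9   25.6] [-441.9 -349.9]
```

View pics/side7.png

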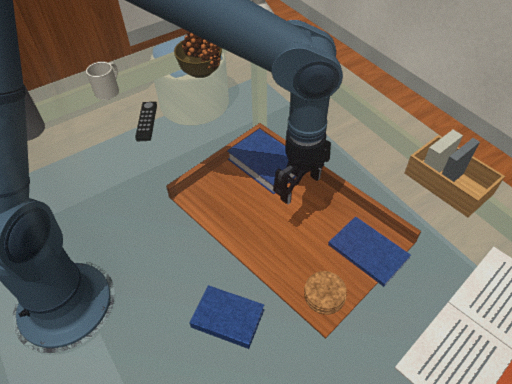

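The side view shows the hardback at (255,155), seated against both raised sides, with the paperback at (370,250) unmoved and the gripper clear. It measures (-64, -91) mm in the tray frame and is square within 1°, which is inside the tolerances.

```bash
python3 -c "
from workcell import hand_in
print(hand_in())"
```

```text
the job is handed in; nothing more can be done
None
```

I slid the hardback into the tray's corner and handed the job in: by the last camera measurement its spine is about 2 mm from the longer side, its centre about 91 mm from the shorter one, and it is square within 1°, with the paperback unmoved (no verdict was returned).

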